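Put the stray scissors back in the scissors block

ROBOT

A 6-joint arm with a two-finger parallel gripper is mounted at the origin on a cart in front of the work surface, level with it; the furniture and walls round the work are solid. World frame = base frame: x ahead of the robot, y to its left, z up, the work surface at z = 0. Lengths are in mm, angles in rad, forces in N, time in s.
With the tool pointing down it reaches from about 325 to 775 mm from the base axis. Payload 5.5 kg.
Tool frame: the origin (TCP) lies on the centre line of the jaws, within the pads' length; the fingertips stand 25 mm ahead of it and the grasp point (between the pads) lies 6 mm ahead of it; z points along the fingers, y is the line along which they close (so a half turn about z gives the same grasp; the last joint's range is limited). The gripper opens to 85 mm and grips with 20 to 120 N. Pads are 22 mm wide; open, the fingers measure 114 mm over their backs; the gripper's body (76 mm by 85 mm) begins 54 mm behind the grasp point. The pads swing forward as they close: fully open they stand 13 mm farther back than shut.
Start: joints at [1.221, 0.091, 1.231, -0, 1.82, -0.057], TCP at [173.185, 574.477, 256.275] pointing down, gripper open.
Joint ranges: [-2.87, 2.87], [-0.86, 2.18], [0.17, 2.46], [-1.51, 4.65], [0.06, 2.69], [-2.65, 2.65]. Speed limits (rad/s): [2.57, 2.57, 3.01, 3.14, 3.14, 3.14].

INTERFACE

Orientations are given as a 3x3 rotation matrix whose columns are the frame's x, y, z axes.
In Python, from cell import env, cams, readout, hand_in gives the robot as it stands (env), with the cameras (cams), the job as plain functions and the readings (readout).
- The arm moves only by the shell command python3 jog.py 'ROWS' [FORCE]. ROWS is rows parted by semicolons, their numbers by spaces, 1 to 12 of them, each of 5 numbers: dx, dy, dz in mm, then a turn about the tool's z in rad, then the finger opening in mm; each row shifts and turns the commanded pose from where the row before left it, along the tool's axes as they then stand; what a row does not reach is not made up. A row lasts 1/12 s, in which the tool goes at most 41.7 mm and 0.125 rad, less where a joint would pass 70% of its speed; a pose out of reach is approached as far as the arm can. The fingers move at their own pace and stop on an object; FORCE is the grip in N (left out, the last holds). Time passes only in rows, so rows that do not move let the fingers close. It prints the time, the measured TCP pose, the force, the opening and the grip force at its end.
- readout.get_obs(): the state, without advancing time (a new reading comes with each control period).
- cams.camera(name): name is "scene" or "side" or "wrist"; returns a dict with "img" (400x640x3 uint8, red, green, blue), "fx", "fy", "cx", "cy" (pixels), "dist" ([k1, k2, p1, p2, k3] as OpenCV has them; the pictures are not rectified), "R" (3x3) and "t" (3): a world point X has camera coordinates R X + t. Camera axes: x right, y down, z forward; pixel columns grow to the right and rows downward; lengths in mm; the calibration is good to about 2 mm. A picture is of the moment at which its call begins. There is no depth.
- hand_in(): hands the job in; it is judged then, once.
The state is a dict: "time_s": time; "joint_pos": joint angles; "joint_velocities": joint speeds; "effort": joint torques, N m; "eef_pos": TCP position; "tool_rot": TCP orientation; "force": force on the tool from outside, world axes, zero at the start; "torque": the same for the moment, N m; "gripper_width": finger opening in mm; "finger_force": force on a finger pad.
Only numpy, scipy, OpenCV 4.12 (cv2) and the standard library are available. Lean on these libraries where they do the work, as an engineer would, in place of code of your own. Each camera call takes 0.05 s, during which the arm holds its last target. There are 200 camera calls.

TASK

One pair of scissors was left leaning in the mug. Take it out and put it away in the empty slot of the wooden scissors block, points down and all the way in; lower it in rather than letting it fall, and let go. Leave the mug, the paint bottle near by and the two pairs already in the block standing where they are.

Things in the scene. Friction and masses are not known exactly. Their poses are not given: they have to be found in the camera images.
- scissors: stray closed scissors, 199 mm long, 87 wide over the two finger loops, 9 thick there, 90 g; do not open. Blades 135 long, 16 wide, 4 thick. Start: points down in the mug, handles leaning 35 degrees over its rim. Origin: on one flat side, 100 from the points. Axes: y from points to handles, x across the loops, z through the thickness (loops z = 0 to 9 mm, mid-plane 4.6)
- scissors_points (a point): the points of the stray pair, in its mid-plane, 99.6 mm from its origin along -y
- scissors_handles (a point): place to pinch the stray pair through its 9 mm thickness: between the finger loops, in the mid-plane, 60 mm from the origin along +y (160 from the points). The loops, solid to the fingers, run from y = 37 to 98 mm. Axes as the body's
- scissor_block: fixed beech block, 206 long (its x), 74 wide (its y), 96 high, with three slots in a row along x, 64 apart; the two slots farther from the robot each hold a pair of scissors. Origin: centre of its underside, z up, yaw varies by up to 20 degrees
- empty_slot (a point): centre of the mouth of the empty slot, in the block's top, 96 mm above the table, 64 from the block's centre along its -x (nearest the robot). Slot: 12 along the block's x (for the blade's thickness), 30 along its y (blade's width), straight-sided, 86 deep; floor at z = 10 mm, where the points of a seated pair stand. A seated pair leans up to 6 degrees; either way round will do
- parked_mid: pair of scissors, the same as the stray one, standing points down in the block's middle slot, handles leaning 5 degrees away from the empty slot; axes as for the stray pair
- parked_far: pair of scissors, the same, in the block's far slot
- mug: loose white mug, 84 across, 108 high, wall 4, floor 5 thick, handle on its +y side reaching 78 from the axis, 0.4 kg. Origin: centre of its underside; the stray pair leans towards its -x
- tempera_yellow: bystander: yellow paint bottle near the block and the mug (not the ones by the drawers) with a pointed white nozzle, 59 across, 150 high, standing; origin: centre of its underside

How it is judged:
By the outcome, as a careful person would: the job done as asked, in the order asked, and still so for the second after the job is handed in, with the robot touching nothing.
It also fails if it takes over 46 s, if anything falls off the work surface, if the arm or the gripper's body presses on something with over 40 N, if the wrist force passes 120 N, or if a joint passes its speed limit or range.

## Working session

There is one attempt and no reset: what is moved stays moved. The work goes in short steps, Python scripts to look and compute and a shell command to move; the robot and the scene stay as the last step left them, time stands still between calls to the robot, and variables do not carry over. Pictures are saved under pics/ and viewed, at most 10 in all, crops included, and the job is handed in when it is done.

```bash
ls; mkdir -p pics; python3 - <<'E'
from cell import env, cams, readout, hand_in
import cv2,numpy as np
for n in ("scene","side","wrist"):
    c=cams.camera(n); cv2.imwrite(f"pics/{n}0.png",c["img"][:,:,::-1])
    print(n,c["fx"],c["fy"],c["cx"],c["cy"],c["dist"],(-np.array(c["R"]).T@np.array(c["t"])).round(), np.array(c["R"]).round(2).tolist())
o=readout.get_obs(); print(o["tool_rot"],o["time_s"])
E
```

```text
cell.py
jog.py
pics
scene 442.331813985002 442.331813985002 316.31877453889547 195.15895845637 [-0.06103208  0.          0.          0.          0.        ] [  58. -779.  663.] [[0.78, -0.63, 0.01], [-0.33, -0.42, -0.84], [0.54, 0.65, -0.53]]
side 391.1833667341165 391.1833667341165 321.1935427273567 199.00934033147666 [-0.09814265  0.          0.          0.          0.        ] [283. 565. 489.] [[-0.91, -0.41, 0.01], [-0.19, 0.4, -0.9], [0.37, -0.82, -0.44]]
wrist 312.15013563283463 312.15013563283463 318.7363297008965 196.13080957702712 [-0.04598495  0.          0.          0.          0.        ] [110. 594. 373.] [[0.29, 0.96, -0.0], [0.92, -0.28, 0.27], [0.25, -0.08, -0.96]]
[[-9.57432273e-01  2.88657456e-01 -5.61089432e-04]
 [ 2.88657973e-01  9.57431232e-01 -1.41777350e-03]
 [ 1.27953654e-04 -1.51938504e-03 -9.99998838e-01]] 0.15
```

View pics/scene0.png

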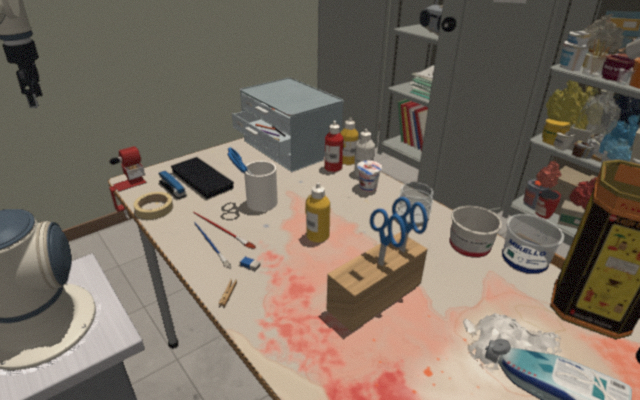

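View pics/side0.png

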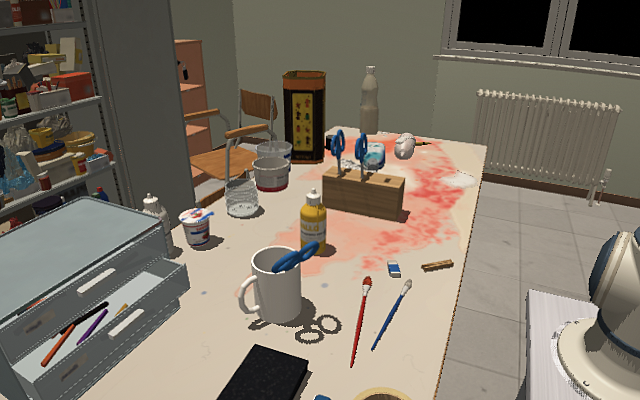

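```bash
python3 - <<'E'
import cv2,numpy as np
s=cv2.imread("pics/scene0.png");d=cv2.imread("pics/side0.png");w=cv2.imread("pics/wrist0.png")
f=lambda i,x,y,ww,h:cv2.resize(i[y:y+h,x:x+ww],(400,300),interpolation=cv2.INTER_CUBIC)
cv2.imwrite("pics/crop1.png",np.vstack([np.hstack([f(s,210,135,100,75),f(d,220,225,140,105)]),np.hstack([f(s,320,190,120,135)if 0 else f(s,300,190,160,120),cv2.resize(w,(400,300))])]))
E
```

```text
(no output)
```

View pics/crop1.png

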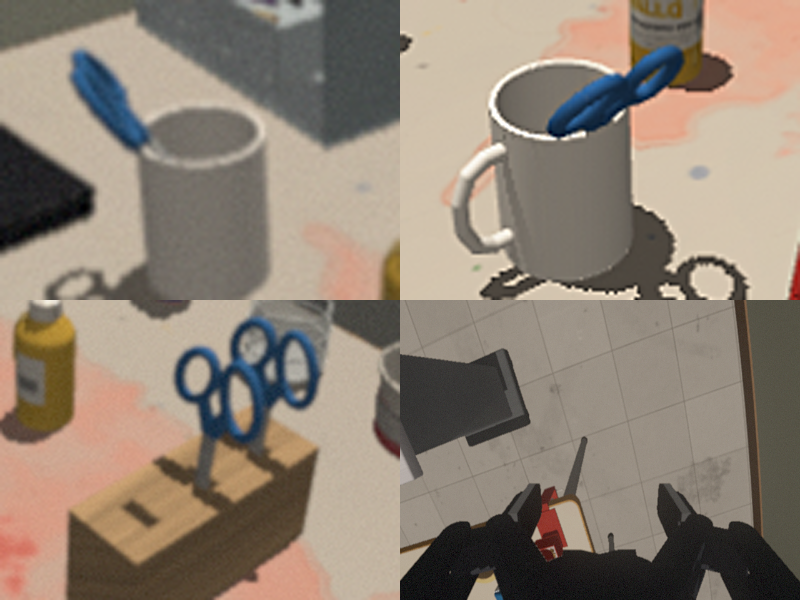

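```bash
cat > h.py <<'E'
from cell import env, cams, readout, hand_in
import cv2,numpy as np
class Cam:
    def __init__(s,n):
        c=cams.camera(n);s.img=c["img"];s.R=np.array(c["R"]);s.t=np.array(c["t"])
        s.K=np.array([[c["fx"],0,c["cx"]],[0,c["fy"],c["cy"]],[0,0,1]]);s.d=np.array(c["dist"]);s.C=-s.R.T@s.t
        s.hsv=cv2.cvtColor(s.img,cv2.COLOR_RGB2HSV)
    def ray(s,p):
        u=cv2.undistortPoints(np.array([[p]],float),s.K,s.d)[0,0];return s.R.T@np.array([u[0],u[1],1])
    def plane(s,p,z):
        r=s.ray(p);return s.C+r*(z-s.C[2])/r[2]
    def proj(s,X): return cv2.projectPoints(np.array(X,float).reshape(-1,1,3),cv2.Rodrigues(s.R)[0],s.t,s.K,s.d)[0][:,0]
    def blobs(s,lo,hi,roi,amin=25):
        x,y,w,h=roi;m=np.zeros(s.hsv.shape[:2],np.uint8);m[y:y+h,x:x+w]=cv2.inRange(s.hsv,lo,hi)[y:y+h,x:x+w]
        n,l,st,ce=cv2.connectedComponentsWithStats(m)
        return [(st[i].tolist(),ce[i].round(1).tolist(),l==i) for i in range(1,n) if st[i][4]>amin]
def tri(a,p,b,q):
    r1,r2=a.ray(p),b.ray(q);k=np.linalg.lstsq(np.c_[r1,-r2],b.C-a.C,rcond=None)[0]
    P,Q=a.C+r1*k[0],b.C+r2*k[1];return (P+Q)/2,np.linalg.norm(P-Q)
E
python3 - <<'E'
from h import *
s=Cam("scene");d=Cam("side")
B=((98,110,30),(118,255,255))
bs=s.blobs(*B,(215,140,40,40));bd=d.blobs(*B,(250,225,90,60))
for b in bs+bd:print("stray",b[:2])
P,e=tri(s,bs[0][1],d,bd[0][1]);print(P.round(1),e)
for b in s.blobs(*B,(360,190,80,70))+d.blobs(*B,(320,120,60,50)):print("parked",b[:2])
# mug: bright rim rows ; bottle yellow
for c,roi in((s,(295,180,45,70)),(d,(290,180,45,85))):
    for b in c.blobs((20,150,60),(32,255,255),roi):print("bottle",b[:2])
for c,roi in((s,(235,150,50,70)),(d,(232,235,80,95))):
    for b in c.blobs((0,0,90),(179,45,255),roi,200):print("mug",b[:2])
for p in((357.2,274.8),(327.5,275),(384,259),(411,244)):print(p,s.plane(p,96).round())
for nm,c in(("scene",s),("side",d)):
    im=c.img[:,:,::-1]
    x,y,w,h=(320,210,110,80) if nm=="scene" else (315,160,100,75)
    cv2.imwrite(f"pics/{nm}_blk.png",cv2.resize(im[y:y+h,x:x+w],(800,int(800*h/w)),interpolation=cv2.INTER_CUBIC))
E
```

```text
stray ([228, 148, 19, 24, 181], [236.4, 159.6])
stray ([272, 241, 47, 32, 596], [295.0, 257.3])
[528.7 116.9 138.6] 0.47251280619765246
parked ([371, 197, 56, 50, 760], [399.1, 222.4])
parked ([330, 130, 14, 30, 232], [336.9, 144.1])
parked ([355, 133, 12, 30, 233], [360.6, 147.3])
bottle ([306, 197, 24, 45, 668], [319.3, 217.8])
bottle ([301, 203, 25, 20, 386], [313.0, 212.8])
bottle ([301, 239, 6, 9, 27], [302.4, 242.9])
bottle ([315, 240, 10, 15, 73], [320.8, 247.2])
mug ([235, 150, 50, 70, 3059], [260.9, 183.7])
mug ([232, 235, 80, 95, 5291], [265.3, 284.6])
(357.2, 274.8) [ 511. -350.   96.]
(327.5, 275) [ 467. -316.   96.]
(384, 259) [ 584. -350.   96.]
(411, 244) [ 662. -352.   96.]
```

View pics/scene_blk.png

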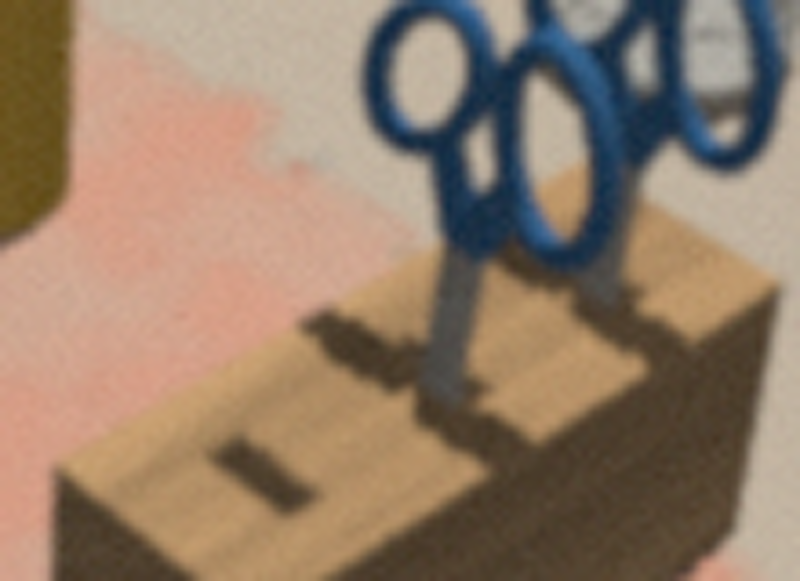

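```bash
python3 - <<'E'
from h import *
s=Cam("scene");d=Cam("side")
m1=(260.8,168.8);m2=(276.4,259.0)
print("mug",s.plane(m1,108).round(1),d.plane(m2,108).round(1),tri(s,m1,d,m2))
M=tri(s,m1,d,m2)[0]
# mug handle centre side crop (478,200)
hp=(220+75*.35,225+200*.35);print("mughandle",d.plane(hp,58).round(1))
# loop extremes side: near-loop & far loop at heights along centroid height
for p in((272.5,270),(319.5,243)):print("loop end",d.plane(p,138).round(1))
pts=dict(slot=(356.2,275.5),sa=(350.9,271.6),sb=(361.7,278.75),cL=(328.25,274.3),cN=(354.4,296.1),cR=(427,249.6))
g={k:s.plane(v,96) for k,v in pts.items()}
for k in g:print(k,g[k].round(1))
ang=lambda v:np.degrees(np.arctan2(v[1],v[0])).round(1)
print("yaw long",ang(g['cR']-g['cN']),"short",ang(g['cL']-g['cN']),"slot",ang(g['sa']-g['sb']),np.linalg.norm(g['cR']-g['cN']),np.linalg.norm(g['cL']-g['cN']))
# handles of parked in side to yaw: bottle
b1=(319,189);b2=(313.5,191);print("bottle tip",tri(s,b1,d,b2))
c=(g['cL']+g['cR'])/2;print("block centre",c)
E
```

```text
mug [580.5  86.3 108. ] [576.1  95.8 108. ] (array([581.16077574,  89.88503379, 104.5414761 ]), np.float64(3.8075502627520965))
mughandle [607.3 147.5  58. ]
loop end [543.8 160.1 138. ]
loop end [511.4  62.1 138. ]
slot [ 508.4 -350.5   96. ]
sa [ 507.9 -336.5   96. ]
sb [ 510.4 -363.3   96. ]
cL [ 469.5 -315.6   96. ]
cN [ 469.4 -387.5   96. ]
cR [ 673.4 -384.2   96. ]
yaw long 0.9 short 89.9 slot 95.3 204.0523823215943 71.83153016620506
bottle tip (array([ 607.46798239, -119.25217699,  137.48048514]), np.float64(2.6100964318606983))
block centre [ 571.4446419  -349.90649708   96.        ]
```

```bash
python3 jog.py '0 0 0 .125 85;0 0 0 .125 85;0 0 0 .125 85;0 0 0 .125 85;0 0 0 .125 85;0 0 0 .125 85;0 0 0 .125 85;0 0 0 .125 85;0 0 0 .125 85;0 0 0 .125 85;0 0 0 .125 85;0 0 0 .125 85'; python3 jog.py '0 0 0 .125 85;0 0 0 .125 85;-15 33 0 0 85;-15 33 0 0 85;-15 33 0 0 85;-15 33 0 0 85;-15 33 0 0 85;-15 33 0 0 85;-15 33 0 0 85;-15 33 0 0 85;-15 33 0 0 85;-15 33 0 0 85'
```

```text
time_s: 1.35
eef_pos: [173.2, 574.5, 256.2]
tool_rot: [[0.226, 0.974, -0.0], [0.974, -0.226, -0.0], [-0.0, -0.0, -1.0]]
force: [-0.1, -0.7, -0.2]
gripper_width: 85.0
finger_force: 0.0
time_s: 2.35
eef_pos: [399.6, 289.3, 256.5]
tool_rot: [[0.455, 0.891, 0.001], [0.891, -0.455, 0.0], [0.001, 0.0, -1.0]]
force: [0.3, 0.5, -0.2]
gripper_width: 85.4
finger_force: 0.0
```

```bash
python3 jog.py '-16 33 0 0 85;-16 33 0 0 85;-16 33 0 0 85;-16 33 0 0 85;0 0 0 0 85;0 0 0 0 85'; python3 - <<'E'
from h import *
w=Cam("wrist");s=Cam("scene");d=Cam("side")
B=((98,110,30),(118,255,255))
bs=s.blobs(*B,(215,140,40,40))[0];bd=d.blobs(*B,(250,225,90,60))[0]
for b in w.blobs(*B,(0,0,640,400)):
    print(b[:2],tri(d,bd[1],w,b[1]),tri(s,bs[1],w,b[1]))
im=w.img[:,:,::-1].copy();cv2.imwrite("pics/w1.png",im)
E
```

```text
time_s: 2.85
eef_pos: [488.1, 172.3, 255.9]
tool_rot: [[0.458, 0.889, -0.001], [0.889, -0.458, -0.0], [-0.0, -0.001, -1.0]]
force: [0.3, 0.4, -0.2]
gripper_width: 84.6
finger_force: 0.0
([158, 32, 79, 111, 2245], [195.3, 87.0]) (array([467.16088601, 256.80514755, 240.33763666]), np.float64(27.093770739879027)) (array([510.06315623, 237.49628635, 124.13568146]), np.float64(159.78904372944518))
([372, 184, 41, 105, 2169], [393.0, 235.0]) (array([528.14345544, 118.18752239, 139.26578832]), np.float64(0.5425487521042549)) (array([528.90277157, 117.52937566, 138.01802518]), np.float64(1.1180261045605637))
([279, 252, 40, 77, 197], [298.8, 291.5]) (array([477.68366439, 168.79202664, 206.9231724 ]), np.float64(51.91574343210575)) (array([477.6771107 , 101.19072543, 160.47870484]), np.float64(76.69114794642701))
```

View pics/w1.png

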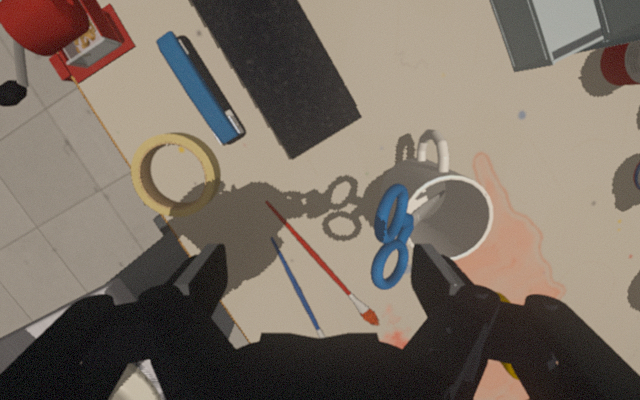

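```bash
python3 - <<'E'
from h import *
w=Cam("wrist")
m=w.blobs((98,110,30),(118,255,255),(360,170,60,130))[0]
(c,sz,a)=cv2.minAreaRect(np.argwhere(m[2])[:,::-1].astype(np.float32));print(c,sz,a)
ang=lambda v:np.degrees(np.arctan2(v[1],v[0])).round(1)
L1=w.plane((395,211),140);L2=w.plane((390,264),140);R=w.plane((450,217),108);H=w.plane((434,150),58)
e1=w.plane((401,186),140);e2=w.plane((381,288),140);J=w.plane((404,231),125)
for n,v in(("L1",L1),("L2",L2),("mug",R),("H",H),("J",J)):print(n,v.round(1))
print("loops",ang(L1-L2),"ends",ang(e1-e2),np.linalg.norm(e1-e2),"mughandle",ang(H-R),"lean",ang((L1+L2)/2-R),np.linalg.norm((L1+L2)[:2]/2-R[:2]))
E
```

```text
(395.1270446777344, 238.60247802734375) (36.033226013183594, 104.20665740966797) 5.19442892074585
L1 [537.  139.2 140. ]
L2 [515.   98.4 140. ]
mug [582.2  98.  108. ]
H [605.1 147.6  58. ]
J [538. 113. 125.]
loops 61.7 ends 56.2 89.85545742462915 mughandle 65.2 lean 159.6 59.92103062214442
```

```bash
python3 jog.py '-15 28 0 0 85;-15 28 0 0 85;0 0 0 0 85;0 0 28 0 85;0 0 28 0 85;0 0 28 0 85;0 0 20 0 85;0 0 10 0 85;0 0 0 0 85' 20; python3 - <<'E'
from h import *
s=Cam("scene");d=Cam("side")
f=lambda i,x,y,ww,h:cv2.resize(i[y:y+h,x:x+ww,::-1],(400,300),interpolation=cv2.INTER_CUBIC)
cv2.imwrite("pics/a.png",np.hstack([f(s.img,190,110,120,90),f(d.img,210,180,160,120)]))
E
```

```text
time_s: 3.8
eef_pos: [521.9, 122.6, 139.5]
tool_rot: [[0.453, 0.891, -0.005], [0.891, -0.453, -0.001], [-0.003, -0.004, -1.0]]
force: [-0.0, 0.1, -0.8]
gripper_width: 84.8
finger_force: 0.0
```

View pics/a.png

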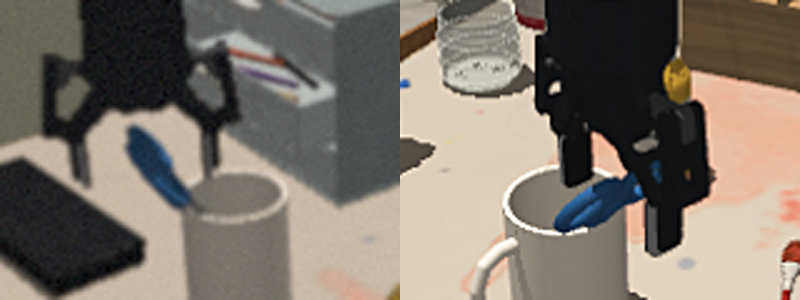

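```bash
python3 jog.py '0 7 -1 0 82;0 7 -1 0 79;0 7 -1 0 76;0 5 -2 0 73;0 5 -2 0 70;0 5 -2 0 68;0 5 -2 0 66;0 5 -3 0 64;0 5 -3 0 62;0 5 -3 0 60' 20; python3 - <<'E'
from h import *
s=Cam("scene");d=Cam("side")
f=lambda i,x,y,ww,h:cv2.resize(i[y:y+h,x:x+ww,::-1],(400,300),interpolation=cv2.INTER_CUBIC)
cv2.imwrite("pics/b.png",np.hstack([f(s.img,190,110,120,90),f(d.img,210,180,160,120)]))
E
```

```text
time_s: 4.73
eef_pos: [573.9, 95.9, 162.5]
tool_rot: [[0.455, 0.891, -0.0], [0.891, -0.455, -0.0], [-0.0, -0.0, -1.0]]
force: [0.2, -0.0, -0.1]
gripper_width: 60.0
finger_force: 0.1
```

View pics/b.png

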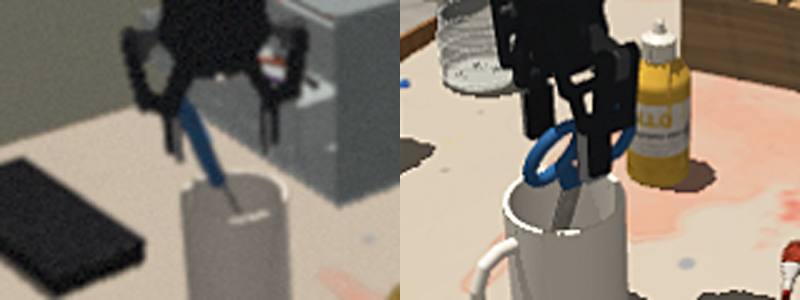

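```bash
python3 jog.py '0 5 -2 0 56;0 5 -2 0 52;0 5 -2 0 48;0 5 -2 0 44;0 4 -1 0 40;0 3 -1 0 36;0 0 0 0 30;0 0 0 0 24;0 0 0 0 18;0 0 0 0 12;0 0 0 0 5;0 0 0 0 5' 20; python3 jog.py '0 0 0 0 5;0 0 0 0 5;0 0 0 0 5;0 0 0 0 0;0 0 0 0 0;0 0 0 0 0' 40;python3 - <<'E'
from h import *
s=Cam("scene");d=Cam("side")
f=lambda i,x,y,ww,h:cv2.resize(i[y:y+h,x:x+ww,::-1],(400,300),interpolation=cv2.INTER_CUBIC)
cv2.imwrite("pics/c.png",np.hstack([f(s.img,190,110,120,90),f(d.img,210,180,160,120)]))
E
```

```text
time_s: 5.83
eef_pos: [597.6, 84.0, 172.6]
tool_rot: [[0.455, 0.891, 0.001], [0.891, -0.455, -0.0], [0.0, 0.001, -1.0]]
force: [-0.1, 0.3, 0.4]
gripper_width: 9.2
finger_force: 22.5
time_s: 6.33
eef_pos: [597.6, 83.9, 172.6]
tool_rot: [[0.455, 0.891, 0.001], [0.891, -0.455, 0.0], [0.0, 0.0, -1.0]]
force: [-0.1, -0.4, 3.2]
gripper_width: 8.8
finger_force: 41.3
```

View pics/c.png

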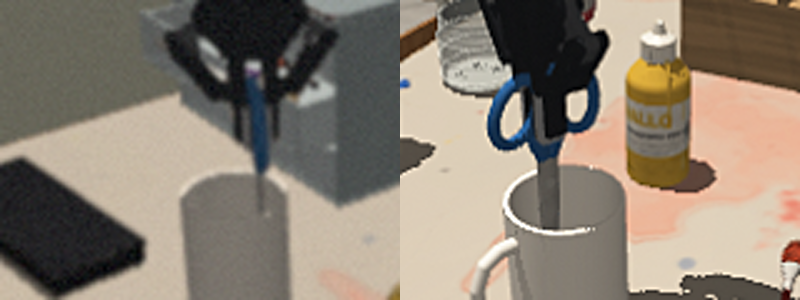

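```bash
python3 jog.py '0 0 -5 0 0;0 0 -10 0 0;0 0 -15 0 0;0 0 -15 0 0;0 0 -15 0 0;0 0 -15 0 0;0 0 -15 0 0;0 0 -15 0 0;0 0 -15 0 0;0 0 -15 0 0;0 0 -15 0 0;0 0 -15 0 0' 60; python3 - <<'E'
from h import *
s=Cam("scene");d=Cam("side")
f=lambda i,x,y,ww,h:cv2.resize(i[y:y+h,x:x+ww,::-1],(400,400),interpolation=cv2.INTER_CUBIC)
cv2.imwrite("pics/d.png",np.hstack([f(s.img,200,60,120,120),f(d.img,180,80,200,200)]))
E
```

```text
time_s: 7.43
eef_pos: [597.2, 84.0, 338.3]
tool_rot: [[0.455, 0.891, -0.001], [0.891, -0.455, 0.0], [-0.0, -0.001, -1.0]]
force: [0.4, -0.2, -1.8]
gripper_width: 8.4
finger_force: 58.3
```

View pics/d.png

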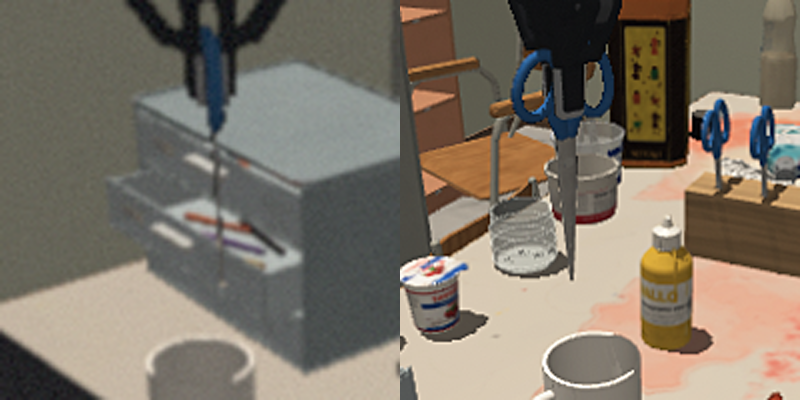

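```bash
python3 - <<'E'
from h import *
s=Cam("scene");d=Cam("side");o=readout.get_obs();p=np.array(o["eef_pos"]);R=np.array(o["tool_rot"])
T,e=tri(s,(266.6,146.4),d,(266.5,219));A,e2=tri(s,(264.2,99),d,(263.5,150))
print(T,e,A,e2);print("tip tool",R.T@(T-p),"root tool",R.T@(A-p))
E
```

```text
[599.38615537  80.47971251 170.53635923] 3.831678432422857 [598.25622791  80.83256308 293.8455953 ] 0.48162466631942014
tip tool [ -2.27907027   3.15136549 166.76524382] root tool [-2.45582673  2.00742928 43.45575875]
```

```bash
python3 jog.py '0 -10 0 -.12 0;0 -10 0 -.12 0;0 -10 0 -.12 0;0 -10 0 -.12 0;-15 -20 0 0 0;-25 -20 0 0 0;-30 0 0 0 0;-30 0 0 0 0;-30 0 0 0 0;-30 0 0 0 0;-30 0 0 0 0;-30 0 0 0 0'; python3 jog.py '-30 0 0 0 0;-30 0 0 0 0;-30 0 0 0 0;-30 0 0 0 0;-30 0 0 0 0;-15 0 0 0 0;-5 0 0 0 0;0 0 0 0 0;0 0 0 0 0'
```

```text
time_s: 8.63
eef_pos: [520.8, -126.3, 335.5]
tool_rot: [[-0.008, 1.0, -0.002], [1.0, 0.008, 0.001], [0.001, -0.002, -1.0]]
force: [0.2, 0.2, -1.3]
gripper_width: 8.3
finger_force: 58.8
time_s: 9.38
eef_pos: [522.8, -294.0, 336.8]
tool_rot: [[-0.009, 1.0, -0.001], [1.0, 0.009, 0.001], [0.001, -0.001, -1.0]]
force: [-0.1, 0.0, -0.2]
gripper_width: 8.5
finger_force: 58.7
```

```bash
python3 jog.py '-28 -8 0 0 0;-28 -7 0 0 0;0 0 25 0 0;0 0 25 0 0;0 0 0 0 0;0 0 0 0 0'; python3 - <<'E'
from h import *
f=lambda i,x,y,ww,h:cv2.resize(i[y:y+h,x:x+ww,::-1],(400,400),interpolation=cv2.INTER_CUBIC)
s=Cam("scene");d=Cam("side");w=Cam("wrist")
cv2.imwrite("pics/e_w.png",w.img[:,:,::-1])
cv2.imwrite("pics/e.png",np.hstack([f(s.img,310,220,80,80),f(d.img,340,120,80,80)]))
o=readout.get_obs();p=np.array(o["eef_pos"])
X=[p-[0,0,166],[508,-350,96]]
for c in(s,d,w):print(c.proj(X).round(1).tolist())
E
```

```text
time_s: 9.88
eef_pos: [508.1, -349.3, 286.0]
tool_rot: [[-0.01, 1.0, -0.003], [1.0, 0.01, 0.003], [0.003, -0.003, -1.0]]
force: [0.3, -0.0, 0.3]
gripper_width: 8.6
finger_force: 58.7
[[357.3, 263.9], [355.8, 275.4]]
[[387.7, 168.6], [387.1, 178.9]]
[[317.7, 185.4], [316.9, 178.6]]
```

View pics/e.png

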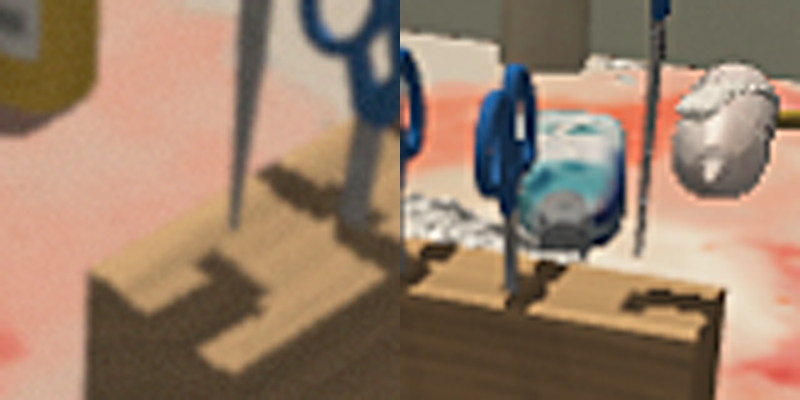

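```bash
python3 - <<'E'
import cv2,numpy as np
from h import *
a=cv2.imread("pics/side0.png");print("side");print(a[172:188,374:404,2])
b=cv2.imread("pics/scene0.png");m=(b[:,:,2]<125).astype(np.uint8)
n,l,st,ce=cv2.connectedComponentsWithStats(m[266:286,343:369]);print([(st[i].tolist(),(ce[i]+[343,266]).round(1).tolist()) for i in range(1,n)])
E
```

```text
side
[[180 182 175 197 236 232 232 233 233 232 231 231 229 228 227 227 227 227
  227 227 227 227 228 229 230 231 231 231 231 231]
 [199 199 205 206 210 214 217 224 226 229 231 232 231 231 230 229 229 229
  229 229 228 228 228 229 230 231 231 231 231 231]
 [192 187 189 189 188 187 187 192 196 200 210 212 216 218 219 220 224 228
  230 231 232 231 231 231 231 231 231 231 231 231]
 [192 189 190 191 191 189 190 189 187 187 188 187 186 187 191 195 200 208
  211 215 222 225 227 230 231 233 233 232 232 232]
 [190 187 189 189 189 189 187 188 188 190 189 190 192 192 190 189 190 190
  189 186 191 195 200 210 212 218 225 226 229 231]
 [191 190 191 190 190 189 188 188 188 188 191 188 177 182 191 191 195 195
  192 192 191 190 189 189 187 187 195 197 204 214]
 [186 187 188 188 188 190 190 190 191 194 195 170 125 125 143 148 150 173
  188 187 186 187 188 189 189 189 188 189 192 193]
 [185 185 185 186 185 186 187 187 188 192 178 125  76  70  67  67 108 172
  194 190 190 189 188 186 186 185 185 186 192 189]
 [182 183 184 185 185 186 186 187 190 182 140  77  61  74  70  90 166 199
  196 197 197 198 197
[... 244 characters left out ...]
89 190 190 190 191 194 195 140  64]
 [191 203 208 212 218 214 209 204 201 199 200 201 192 181 184 187 184 182
  182 184 185 185 186 186 186 188 196 164  86  48]
 [110 138 153 166 186 188 192 203 207 213 220 217 216 211 205 200 194 192
  191 191 189 185 183 181 182 189 190 127  63  50]
 [ 87  84  84  80  89 101 111 138 153 165 186 188 193 204 208 214 219 215
  214 211 207 201 197 195 195 206 163  85  58  49]
 [ 86  89  88  87  88  87  87  85  83  80  89  99 111 139 151 165 184 187
  190 203 206 214 218 216 220 200 114  56  63  47]
 [ 78  80  81  83  84  84  86  87  88  90  89  88  86  83  78  75  86  95
  109 139 149 166 183 187 198 140  66  63  64  47]]
[([6, 4, 14, 11, 69], [355.6, 275.0])]
```

```bash
python3 jog.py '0 0 5 0 0;0 0 5 0 0;0 0 5 0 0;0 0 5 0 0;0 0 5 0 0;0 0 5 0 0;0 0 5 0 0;0 0 5 0 0;0 0 0 0 0'
```

```text
time_s: 10.78
eef_pos: [507.8, -350.9, 245.5]
tool_rot: [[-0.008, 1.0, -0.002], [1.0, 0.008, 0.001], [0.001, -0.002, -1.0]]
force: [-0.6, 0.7, -1.2]
gripper_width: 8.8
finger_force: 58.7
```

```bash
python3 jog.py '0 0 6 0 0;0 0 6 0 0;0 0 6 0 0;0 0 6 0 0;0 0 6 0 0;0 0 6 0 0;0 0 6 0 0;0 0 6 0 0;0 0 4 0 0;0 0 4 0 0;0 0 3 0 0;0 0 0 0 0'; python3 - <<'E'
from h import *
s=Cam("scene");d=Cam("side");B=((98,110,30),(118,255,255))
for c,r in((s,(330,180,100,80)),(d,(320,90,100,90))):
    for b in c.blobs(*B,r):print(b[:2])
E
```

```text
time_s: 11.78
eef_pos: [508.0, -351.0, 187.4]
tool_rot: [[-0.008, 1.0, -0.001], [1.0, 0.008, 0.001], [0.001, -0.001, -1.0]]
force: [-0.3, 0.3, -1.3]
gripper_width: 8.4
finger_force: 58.7
([357, 197, 70, 63, 965], [391.9, 228.5])
([345, 232, 7, 9, 33], [347.7, 236.4])
([330, 130, 14, 30, 231], [336.9, 144.1])
([355, 133, 12, 30, 233], [360.6, 147.3])
([379, 132, 14, 33, 176], [387.4, 148.9])
```

Neighbours unmoved; continue gently to the floor.

```bash
python3 jog.py '0 0 2 0 0;0 0 2 0 0;0 0 2 0 0;0 0 1 0 0;0 0 1 0 0;0 0 0 0 0'; python3 jog.py '0 0 1 0 0;0 0 1 0 0;0 0 0 0 0'
```

```text
time_s: 12.38
eef_pos: [508.1, -351.0, 179.9]
tool_rot: [[-0.008, 1.0, -0.0], [1.0, 0.008, 0.0], [0.0, -0.0, -1.0]]
force: [0.4, 0.0, -0.7]
gripper_width: 8.9
finger_force: 58.7
time_s: 12.63
eef_pos: [508.1, -351.1, 178.0]
tool_rot: [[-0.008, 1.0, -0.0], [1.0, 0.008, 0.0], [0.0, -0.0, -1.0]]
force: [-0.1, -0.5, -1.2]
gripper_width: 8.6
finger_force: 58.7
```

```bash
for i in 1 ; do python3 jog.py '0 0 1 0 0;0 0 1 0 0;0 0 0 0 0' | grep -E "eef|force"; python3 jog.py '0 0 1 0 0;0 0 1 0 0;0 0 0 0 0' | grep -E "eef|force"; done
```

```text
eef_pos: [508.4, -351.3, 177.6]
force: [-0.4, 1.0, 3.7]
finger_force: 59.4
eef_pos: [508.7, -351.4, 177.5]
force: [-1.5, 1.4, 11.4]
finger_force: 60.3
```

```bash
python3 jog.py '0 0 -1 0 0;0 0 -1 0 0;0 0 -1 0 0;0 0 0 0 0;0 0 0 0 0'; python3 jog.py '0 0 0 0 8;0 0 0 0 10;0 0 0 0 12;0 0 0 0 15;0 0 0 0 20;0 0 0 0 25;0 0 0 0 30;0 0 0 0 35;0 0 0 0 40;0 0 0 0 40' 20; python3 - <<'E'
from h import *
s=Cam("scene");d=Cam("side");B=((98,110,30),(118,255,255))
for c,r in((s,(330,180,100,80)),(d,(320,90,100,90))):
    for b in c.blobs(*B,r):print(b[:2])
E
```

```text
time_s: 13.55
eef_pos: [508.3, -351.2, 177.6]
tool_rot: [[-0.008, 1.0, 0.0], [1.0, 0.008, -0.0], [-0.0, 0.0, -1.0]]
force: [-1.1, 0.5, 4.3]
gripper_width: 8.9
finger_force: 59.4
time_s: 14.38
eef_pos: [508.2, -351.1, 177.3]
tool_rot: [[-0.008, 1.0, 0.0], [1.0, 0.008, -0.0], [-0.0, 0.0, -1.0]]
force: [-0.2, 0.0, -0.6]
gripper_width: 40.1
finger_force: 0.0
([378, 197, 49, 50, 678], [401.5, 222.9])
([355, 234, 19, 26, 208], [363.7, 247.0])
([330, 130, 14, 30, 229], [336.9, 144.1])
([355, 133, 12, 30, 233], [360.6, 147.3])
([388, 137, 11, 31, 172], [392.7, 152.2])
```

```bash
python3 jog.py '0 -2 0 0 50;0 -2 0 0 60;0 -2 0 0 65;0 -2 0 0 70;0 0 0 0 70;0 0 -5 0 70;0 0 -10 0 70;0 0 -15 0 70;0 0 -20 0 70;0 0 -25 0 70;0 0 -25 0 70;0 0 -25 0 70'; python3 jog.py '0 0 -25 0 70;0 -30 -15 0 70;0 -30 0 0 70;0 -30 0 0 70;0 0 0 0 70;0 0 0 0 70;0 0 0 0 70'; python3 - <<'E'
from h import *
s=Cam("scene");d=Cam("side");B=((98,110,30),(118,255,255))
for c,r in((s,(330,180,100,80)),(d,(320,90,100,90))):
    for b in c.blobs(*B,r):print(b[:2])
for c,roi in((s,(295,180,45,70)),(d,(290,180,45,85))):
    for b in c.blobs((20,150,60),(32,255,255),roi):print("bottle",b[:2])
# mug change vs start
for c,n,r in((s,"scene",(225,175,70,45)),(d,"side",(225,270,100,60))):
    a=cv2.imread(f"pics/{n}0.png")[:,:,::-1];x,y,w,h=r
    df=cv2.absdiff(a,c.img)[y:y+h,x:x+w].max(2)>40;print(n,"changed px",df.sum(),"cols/rows",(np.argwhere(df).mean(0)+[y,x]) if df.any() else None)
b=[q for q in d.blobs(*B,(375,120,40,70))][0]
v=cv2.fitLine(np.argwhere(b[2])[:,::-1].astype(np.float32),cv2.DIST_L2,0,.01,.01).ravel();print(v)
E
```

```text
time_s: 15.48
eef_pos: [500.1, -351.0, 304.7]
tool_rot: [[-0.008, 1.0, 0.001], [1.0, 0.008, -0.001], [-0.001, 0.001, -1.0]]
force: [0.6, -1.4, 0.5]
gripper_width: 70.0
finger_force: 0.0
time_s: 16.07
eef_pos: [410.4, -351.9, 343.2]
tool_rot: [[-0.008, 1.0, 0.001], [1.0, 0.008, -0.001], [-0.001, 0.001, -1.0]]
force: [-0.1, 0.1, 0.5]
gripper_width: 70.1
finger_force: 0.0
([371, 197, 56, 50, 759], [399.1, 222.3])
([340, 227, 34, 33, 346], [356.7, 244.9])
([330, 130, 14, 30, 230], [336.9, 144.1])
([355, 133, 12, 30, 233], [360.6, 147.3])
([388, 136, 11, 32, 193], [393.2, 151.3])
([379, 151, 6, 14, 26], [382.6, 158.5])
bottle ([306, 197, 24, 45, 676], [319.2, 218.0])
bottle ([301, 204, 25, 19, 384], [312.9, 212.9])
bottle ([301, 239, 24, 16, 264], [312.5, 247.2])
scene changed px 299 cols/rows [199.05351171 257.24080268]
side changed px 221 cols/rows [312.81900452 307.44343891]
[ 2.5760141e-01 -9.6625125e-01  3.9321762e+02  1.5126942e+02]
```

```bash
python3 - <<'E'
from h import *
for n,(x,y,w,h) in (("scene",(248,160,36,52)),("side",(235,250,50,75))):
    c=Cam(n);a=cv2.imread(f"pics/{n}0.png");t=cv2.Canny(a[y:y+h,x:x+w],60,150)
    g=cv2.Canny(c.img[y-12:y+h+12,x-12:x+w+12,::-1].copy(),60,150)
    t,g=[cv2.GaussianBlur(i.astype(np.float32),(0,0),1) for i in(t,g)]
    r=cv2.matchTemplate(g,t,cv2.TM_CCOEFF_NORMED);_,v,_,p=cv2.minMaxLoc(r);print(n,v,np.array(p)-12)
E
```

```text
scene 0.8011946678161621 [0 0]
side 0.8842067718505859 [0 0]
```

Mug unmoved. Handing in.

```bash
python3 -c "
from cell import env, cams, readout, hand_in
print(hand_in())"
```

```text
the job is handed in; nothing more can be done
None
```

The stray scissors are in the empty slot, points down. I lowered them until they touched the slot floor, then let go; they lean slightly towards the robot. In the camera images the mug, the paint bottle and the two parked pairs have not moved. I handed the job in at about 16 s; no verdict was shown.

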